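# Put the packing bench's supplies back in their holders

### The job

Put the four packing supplies back, each into the grey holder made for it: the silvery foil roll lying in the short V cradle, the marker pen lying in the long narrow pen rest, the black carton flat in the rectangular tray, and the standing sticker roll upright in the round dish. Seat each one fully down between its holder's walls or end stops, and leave the flat white pot that stands among them where it is.

Things in the scene. Friction and masses are not known exactly. Their poses are not given: they have to be found in the camera images.
- foil_roll_mid (a point): Centre of the loose plain silver-grey foil roll, a solid cylinder of 26 mm diameter and 94 mm length that lies on the table. Its own y axis runs along the roll. It may roll about that axis, so its x and z axes may point anywhere across it. 60 to 130 g. Take it across its middle.
- marker_mid (a point): Centre of the loose marker pen (white barrel, black cap), 135 mm long and about 17 mm thick, lying on the table, this point 8 mm above it. Its own y axis runs along the pen; x and z lie across it. 14 to 28 g. Take it across its middle.
- black_box: Loose black carton with its lid on (the lid does not come off), 66 mm (own x) by 110 mm (own y), 34 mm high, lying flat. Below 19 mm height the sides step in to 62 mm by 106 mm. Origin: centre of its underside; z up. 80 to 170 g. Take it across the 66 mm.
- sticker_roll: Loose white roll of round brown stickers standing on its end, outer diameter 68 mm, 46 mm high, with a core hole. Origin: centre of its underside; z up. 150 to 300 g. It can be taken across its outer diameter.
- foil_cradle_seat (a point): Where the foil roll's middle lies when seated in the fixed grey cradle, 28.4 mm above the table; y along the cradle, z up. Base 56 (x) by 124 mm (y), 4 mm thick; two 90-degree V saddles, 12 mm thick, 48 mm wide and 34 mm high at the top, 32 mm either side of the middle along y, open between them for fingers (52 mm); end stops 26 mm high, 110 mm apart inside.
- pen_rest_seat (a point): Where the marker's middle lies when seated in the fixed grey pen rest, 21.3 mm above the table; y along the rest, z up. Base 40 (x) by 166 mm (y), 4 mm thick; two 90-degree V saddles, 12 mm thick, 31 mm wide and 26 mm high at the top, 46 mm either side of the middle along y, open between them for fingers (80 mm); end stops 22 mm high, 152 mm apart inside.
- box_tray: Grey rectangular tray for the carton, fixed to the table: outside 90 mm (x) by 134 mm (y), 12 mm high, walls and floor 4 mm thick, so the inside is 82 by 126 mm. Origin: centre of its underside, on the table; z up.
- round_dish: Grey round dish for the sticker roll, fixed to the table: outer diameter 90 mm at the foot and 96 mm at the rim, 12 mm high, wall 4 mm, floor 4 mm thick, inner diameter 82 mm at the floor and 88 mm at the rim. Origin: centre of its underside, on the table; z up.
- flat_pot: Bystander: loose flat round white pot with a pale grey lid, 84 mm diameter, 27 mm high, standing on the table among the things. It has no holder and stays where it is. Origin: centre of its underside.
Things that resemble listed ones, but are neither listed nor needed, are in the scene too. Leave any red look-alike of the part that bears foil_cradle_seat alone.

How it is judged:
By the outcome, as a careful person would: the job done as asked, in the order asked, and still so for the second after the job is handed in, with the robot touching nothing.
It also fails if it takes over 106 s, if anything falls off the work surface, if the arm or the gripper's body presses on something with over 40 N, if the wrist force passes 120 N, or if a joint passes its speed limit or range.

### The arm

A 6-joint arm with a two-finger parallel gripper is mounted at the origin on a cart in front of the work surface, level with it; the furniture and walls round the work are solid. World frame = base frame: x ahead of the robot, y to its left, z up, the work surface at z = 0. Lengths are in mm, angles in degrees, forces in N, time in s.
With the tool pointing down it reaches from about 300 to 850 mm from the base axis. Payload 4.2 kg.
Tool frame: the origin (TCP) lies on the centre line of the jaws, within the pads' length; the fingertips stand 14 mm ahead of it and the grasp point (between the pads) lies 5 mm behind it (env.finger_overhang is the z of the fingertips in the tool frame, in mm); z points along the fingers, y is the line along which they close (so a half turn about z gives the same grasp; the last joint's range is limited). The gripper opens to 91 mm and grips with 3 to 60 N. Pads are 32 mm wide; open, the fingers measure 118 mm over their backs; the gripper's body (76 mm by 178 mm) begins 60 mm behind the grasp point.
Start: joints at [65.661, 18.312, 89.639, -0, 72.044, -1.146], TCP at [226.458, 528.544, 227.976] pointing down, gripper open.
Joint ranges: [-177.97, 177.97], [-48.28, 115.42], [12.27, 149.76], [-77.06, 257.06], [2.81, 150.46], [-146.56, 146.56]. Speed limits (degrees/s): [147.25, 147.25, 180, 180, 180, 180].

### API

Orientations are given as [roll, pitch, yaw] about the fixed x, y, z axes, in that order (R = Rz(yaw) Ry(pitch) Rx(roll)).
In Python, from workcell import sensors, viewer, env gives the robot as it stands. The module is installed in compiled form; this text tells all that it offers.
- The arm moves only by the tool step_arm, never from a script. Its argument "plan" is one flat list of numbers, 6 for each row, row after row: the shift along the tool's x, y, z in cm, then the turn, a rotation vector about the tool's x, y, z in rad. In form: [x, y, z, wx, wy, wz, x, y, z, wx, wy, wz, ...]. A call has 1 to 5 rows; each row shifts and turns the commanded pose from where the row before left it, along the tool's axes as they then stand; what a row does not reach is not made up. A row lasts 1/12 s, in which the tool goes at most 41.7 mm and 7.16 degrees, less where a joint would pass 70% of its speed; a pose out of reach is approached as far as the arm can. A call is refused whole if a number of a shift passes 4.17 or a number of a turn 0.125, either way. A call with a gripper value outside its range is refused whole. "hand" is the finger opening in cm, from 0 to 9.12, set as the call begins (left out, the last holds). The fingers move at their own pace and stop on an object; "newtons" is the grip in N (left out, the last holds). Time passes only in rows, so rows that do not move let the fingers close. It gives the time, the measured TCP pose, the force, the opening and the grip force at its end, in the units of the state.
- sensors.state(): the state, without advancing time (a new reading comes with each control period).
- viewer.grab_frame(name): name is "side" or "top" or "wrist"; returns a dict with "img" (400x640x3 uint8, red, green, blue), "fx", "fy", "cx", "cy" (pixels), "k1" (the pictures are not rectified: a ray, as slopes to the right and down, at radius r is drawn at 1 + k1 r^2 times it, then the intrinsics apply), "position" and "attitude" of the camera in the world. Camera axes: x right, y down, z forward; pixel columns grow to the right and rows downward; lengths in mm; the calibration is good to about 2 mm. A picture is of the moment at which its call begins. There is no depth.
- env.job_done(): hands the job in; it is judged then, once.
Trained networks look in a picture, given as the dict that the camera call returned (one of the last four; its "shot" number tells which), for a name from the list of things; names that differ only in an ending like _2 or _b are one class to them, and where a whole thing is asked for, a point or a joint stands for the part that bears it (a point fixed in the world has none). Each returns a list of dicts, best first, with "score" (0 to 1); they miss things now and then, are a little off and sometimes report something else, mostly with a low value. They report only what shows in the picture. A call takes as long as a camera call. They do not tell look-alikes from the thing itself.
- viewer.boxes_of(name, picture): "location" ([column, row] in pixels, amid what is visible of it).
- viewer.pinpoint(name, picture): "location" ([column, row] in pixels: a listed point, or the origin of a listed thing).
The state is a dict: "time_s": time; "qpos": joint angles; "qvel": joint speeds; "effort": joint torques, N m; "ee_pos": TCP position; "ee_rot": TCP orientation; "force": force on the tool from outside, world axes, zero at the start; "torque": the same for the moment, N m; "gripper_width": finger opening in mm; "gripper_force": force on a finger pad.
Only numpy, scipy, OpenCV 4.12 (cv2) and the standard library are available. Lean on these libraries where they do the work, as an engineer would, in place of code of your own. Each camera call takes 0.05 s, during which the arm holds its last target. There are 200 camera calls.

## Working session

There is one attempt and no reset: what is moved stays moved. The work goes in short steps, Python scripts to look and compute and a tool call to move; the robot and the scene stay as the last step left them, time stands still between calls to the robot, and variables do not carry over. Pictures are saved under pics/ and viewed, at most 14 in all, crops included, and the job is handed in when it is done.

Besides the shell and the picture viewer there is one more tool, called after "Request:" by a JSON object that holds its "api" and its "payload". step_arm: Moves the arm, as the interface text tells. Its arguments: {"type":"object","properties":{"plan":{"type":"array","items":{"type":"number"}},"hand":{"type":"number"},"newtons":{"type":"number"}},"required":["plan"]}

```bash
mkdir -p pics; cat > h.py <<'E'
import numpy as np, cv2
from scipy.spatial.transform import Rotation as R
from workcell import sensors, viewer, env
def cam(p):
    K=np.array([[p['fx'],0,p['cx']],[0,p['fy'],p['cy']],[0,0,1.]])
    a=np.array(p['attitude'],float)
    M=R.from_euler('xyz',a,degrees=True).as_matrix() if a.size==3 else a.reshape(3,3)
    return K,M,np.array(p['position'],float)
def px2w(p,uv,z):
    K,M,c=cam(p)
    n=cv2.undistortPoints(np.array([[uv]],float),K,np.array([p['k1'],0,0,0.]))[0,0]
    d=M@[n[0],n[1],1]; return c+d*(z-c[2])/d[2]
def w2px(p,X):
    K,M,c=cam(p)
    return cv2.projectPoints((M.T@(np.array(X,float)-c)).reshape(1,1,3),np.zeros(3),np.zeros(3),K,np.array([p['k1'],0,0,0.]))[0].ravel()
def save(p,n): cv2.imwrite('pics/'+n,p['img'][:,:,::-1])
E
python3 - <<'E'
from h import *
Z=dict(foil_roll_mid=13,marker_mid=8,black_box=0,sticker_roll=0,foil_cradle_seat=28.4,pen_rest_seat=21.3,box_tray=0,round_dish=0,flat_pot=0)
for c in ['top','side']:
    p=viewer.grab_frame(c); save(p,c+'0.png'); print(c,p['position'],p['attitude'],p['fx'],p['k1'])
    for n,z in Z.items():
        for d in viewer.pinpoint(n,p)[:4]:
            print(n,round(d['score'],2),np.round(d['location']),px2w(p,d['location'],z).round(0))
s=sensors.state();print(s['ee_pos'],s['ee_rot'],s['time_s'],s['gripper_width'],env.finger_overhang)
E
```

```text
top [ 451.43057779   19.05870024 1135.58677097] [-1.77087832e+02 -1.72108991e-01 -8.95603098e+01] 379.4226377275624 0.02062725857294843
foil_roll_mid 0.61 [261. 147.] [656. 195.  13.]
marker_mid 0.76 [361. 223.] [ 431. -107.    8.]
black_box 0.97 [458. 176.] [ 574. -396.    0.]
black_box 0.29 [259. 148.] [653. 200.   0.]
sticker_roll 0.69 [460. 178.] [ 569. -402.    0.]
sticker_roll 0.6 [293. 226.] [419.  96.   0.]
foil_cradle_seat 0.88 [189. 252.] [344. 394.  28.]
foil_cradle_seat 0.7 [237. 249.] [352. 255.  28.]
pen_rest_seat 0.81 [399. 151.] [ 644. -215.   21.]
box_tray 0.61 [415. 242.] [ 375. -267.    0.]
round_dish 0.61 [197. 188.] [531. 385.   0.]
flat_pot 0.95 [321. 134.] [698.  16.   0.]
side [  438.3666934  -1390.92176671   652.33047507] [-113.35970619   -0.23000656   -3.79439255] 473.4741880608866 -0.03274549653832606
foil_roll_mid 0.58 [344. 187.] [643. 171.  13.]
foil_roll_mid 0.31 [288. 222.] [440. -98.  13.]
marker_mid 0.44 [344. 186.] [647. 198.   8.]
black_box 0.95 [341. 278.] [ 568. -396.    0.]
sticker_roll 0.89 [281. 197.] [416. 120.   0.]
foil_cradle_seat 0.85 [268. 176.] [367. 261.  28.]
foil_cradle_seat 0.64 [263. 168.] [346. 345.  28.]
pen_rest_seat 0.61 [358. 234.] [ 636. -205.   21.]
box_tray 0.8 [262. 253.] [ 365. -258.    0.]
round_dish 0.75 [312. 170.] [540. 392.   0.]
flat_pot 0.88 [364. 208.] [689.  12.   0.]
[226.44168091 528.52825663 227.95428098] [ 1.79998696e+02 -4.90242496e-04  1.56807881e+02] 1.0 91.11352690464692 14.0
```

```bash
python3 - <<'E'
import cv2
a=cv2.imread('pics/top0.png')[100:300,150:500]; cv2.imwrite('pics/top0c.png',cv2.resize(a,(800,457),interpolation=cv2.INTER_CUBIC))
E
```

```text
(no output)
```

View pics/top0c.png

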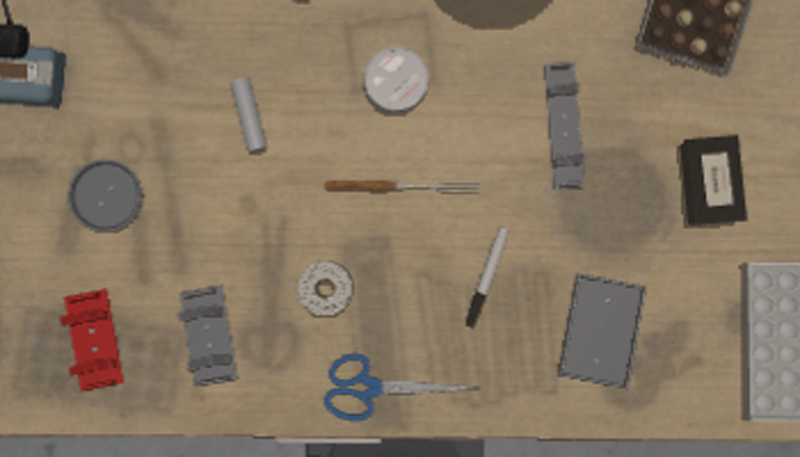

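View pics/side0.png

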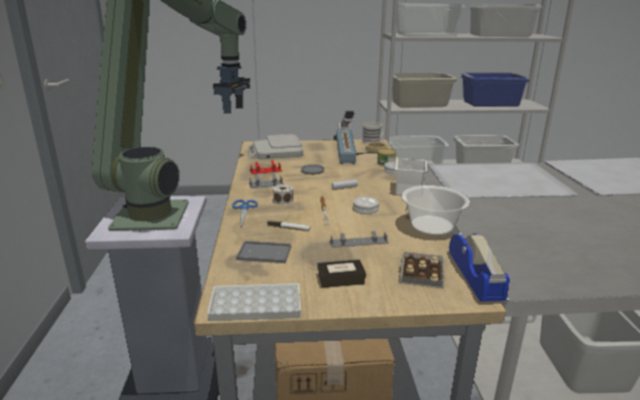

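The top crop (scale 2.286, offset 150,100) shows the following:
- **Foil:** the roll is at crop (249,115), the grey cradle at (208,335). The red look-alike at (92,340) is to be avoided.
- **Marker:** it is at (487,278), the pen rest at (564,125). The fork at (400,186) and the scissors could be mistaken for it.
- **Carton:** it is at (713,180), the tray at (602,330). The chocolates at (690,30) and the egg tray at (775,340) are not wanted.
- **Sticker roll:** it is at (326,288), the dish at (105,196). The pot is at (396,80).

```bash
cat >> h.py <<'E'
def rows(cur,tgt,step=40.,turn=0.12):
    """cur,tgt: x,y,z,yaw deg (tool down). print rows"""
    cur=np.array(cur,float);tgt=np.array(tgt,float)
    dy=(tgt[3]-cur[3]+180)%360-180
    n=int(np.ceil(max(np.linalg.norm(tgt[:3]-cur[:3])/step,abs(np.radians(dy))/turn,1)))
    out=[];w=np.round(-np.radians(dy)/n,4);pos=cur[:3].copy();y=cur[3]
    for i in range(n):
        d=(tgt[:3]-pos)/(n-i);M=R.from_euler('xyz',[180,0,y],degrees=True)
        s=np.round(M.inv().apply(d)/10,2);out.append([*s.tolist(),0,0,float(w)])
        pos=pos+M.apply(s*10);y-=np.degrees(w)
    print('->',tgt.round(1),'n',n)
    for i in range(0,n,5): print([v for r in out[i:i+5] for v in r])
    return [*pos,y]
def here():
    s=sensors.state();r=s['ee_rot'];return [*s['ee_pos'],r[2]]
E
python3 - <<'E'
from h import *
p=viewer.grab_frame('top')
def f(n,a,b,z):
    A,B=[px2w(p,(150+q[0]/2.286,100+q[1]/2.286),z) for q in (a,b)]
    d=B-A;print(n,((A+B)/2).round(),np.linalg.norm(d).round(),'ydir',np.degrees(np.arctan2(d[1],d[0])).round(1))
f('foil',(257,150),(240,80),13)
f('marker',(470,326),(503,229),8)
f('penrest',(570,187),(559,64),10)
f('cradle',(218,382),(202,289),10)
f('box',(717,222),(709,140),34)
f('tray',(593,382),(611,278),12)
c=here();print(c)
foil=px2w(p,(261,149.5),13);print(foil)
rows(c,[foil[0]-20,foil[1],230,105])
E
```

```text
foil [645. 200.  13.] 95.0 ydir 14.4
marker [ 436. -111.    8.] 133.0 ydir -18.7
penrest [ 635. -212.   10.] 162.0 ydir 5.0
cradle [359. 246.  10.] 121.0 ydir 10.9
box [ 561. -396.   34.] 105.0 ydir 4.9
tray [ 370. -259.   12.] 135.0 ydir -10.2
[np.float64(226.46251650352417), np.float64(528.5325534148282), np.float64(227.96604577274593), np.float64(156.80513257332893)]
[646.97470071 193.32343967  13.        ]
-> [627.  193.3 230.  105. ] n 14
[-3.57, -1.07, -0.01, 0, 0, 0.0646, -3.63, -0.84, -0.01, 0, 0, 0.0646, -3.68, -0.61, -0.02, 0, 0, 0.0646, -3.71, -0.37, -0.01, 0, 0, 0.0646, -3.73, -0.12, -0.02, 0, 0, 0.0646]
[-3.73, 0.12, -0.01, 0, 0, 0.0646, -3.71, 0.36, -0.02, 0, 0, 0.0646, -3.68, 0.59, -0.01, 0, 0, 0.0646, -3.64, 0.83, -0.02, 0, 0, 0.0646, -3.58, 1.06, -0.01, 0, 0, 0.0646]
[-3.5, 1.29, -0.02, 0, 0, 0.0646, -3.41, 1.52, -0.01, 0, 0, 0.0646, -3.31, 1.74, -0.02, 0, 0, 0.0646, -3.18, 1.94, -0.01, 0, 0, 0.0646]
```

```bash
python3 - <<'E'
from h import *
p=viewer.grab_frame('wrist');K,M,c=cam(p);s=sensors.state()
T=R.from_euler('xyz',s['ee_rot'],degrees=True)
print('cam in tool',T.inv().apply(c-s['ee_pos']),'axes',(T.as_matrix().T@M).round(2),p['fx'])
c=rows(here(),[350,235,260,191])
E
```

```text
cam in tool [  65.90780345    0.59938068 -157.89164766] axes [[-0.   -0.97 -0.24]
 [ 1.   -0.   -0.  ]
 [-0.   -0.24  0.97]] 334.0272075736072
-> [350. 235. 260. 191.] n 9
[-2.55, -2.46, -0.36, 0, 0, -0.0663, -2.38, -2.62, -0.36, 0, 0, -0.0663, -2.2, -2.77, -0.35, 0, 0, -0.0663, -2.01, -2.91, -0.36, 0, 0, -0.0663, -1.81, -3.04, -0.35, 0, 0, -0.0663]
[-1.61, -3.15, -0.36, 0, 0, -0.0663, -1.39, -3.25, -0.35, 0, 0, -0.0663, -1.18, -3.34, -0.36, 0, 0, -0.0663, -0.95, -3.41, -0.35, 0, 0, -0.0663]
```

Request:
{"api": "step_arm", "payload": {"plan": [-2.55,-2.46,-0.36,0,0,-0.0663,-2.38,-2.62,-0.36,0,0,-0.0663,-2.2,-2.77,-0.35,0,0,-0.0663,-2.01,-2.91,-0.36,0,0,-0.0663,-1.81,-3.04,-0.35,0,0,-0.0663]}}

```text
time_s: 1.52
ee_pos: [295.4, 364.0, 246.0]
ee_rot: [180.0, 0.0, 176.0]
force: [0.6, -0.4, 0.6]
gripper_width: 91.0
gripper_force: 0.0
```

Request:
{"api": "step_arm", "payload": {"plan": [-1.61,-3.15,-0.36,0,0,-0.0663,-1.39,-3.25,-0.35,0,0,-0.0663,-1.18,-3.34,-0.36,0,0,-0.0663,-0.95,-3.41,-0.35,0,0,-0.0663,0,0,0,0,0,0]}}

```text
time_s: 1.93
ee_pos: [351.8, 230.5, 260.9]
ee_rot: [-179.9, 0.1, -169.2]
force: [-0.7, 0.6, 0.8]
gripper_width: 91.0
gripper_force: 0.0
```

```bash
python3 - <<'E'
from h import *
p=viewer.grab_frame('wrist');save(p,'w1.png')
for n,z in dict(foil_cradle_seat=28.4,foil_roll_mid=13,sticker_roll=0,round_dish=0).items():
    for d in viewer.pinpoint(n,p)[:3]:
            print(n,round(d['score'],2),np.round(d['location']),px2w(p,d['location'],z).round(1))
print(here(),sensors.state()['time_s'])
rows(here(),[640,195,180,195])
E
```

```text
foil_cradle_seat 0.97 [335. 194.] [360.7 253.5  28.4]
foil_cradle_seat 0.7 [452. 212.] [355.1 396.5  28.4]
sticker_roll 0.6 [207. 216.] [425.7  98.7   0. ]
round_dish 0.76 [399. 327.] [537.1 384.    0. ]
[np.float64(349.6269209191644), np.float64(235.88775522337565), np.float64(259.8096663378661), np.float64(-168.95434787945655)] 2.1833
-> [640. 195. 180. 195.] n 8
[-3.46, -1.2, 1.0, 0, 0, -0.0086, -3.45, -1.23, 1.0, 0, 0, -0.0086, -3.44, -1.26, 1.0, 0, 0, -0.0086, -3.43, -1.28, 1.0, 0, 0, -0.0086, -3.42, -1.31, 1.0, 0, 0, -0.0086]
[-3.42, -1.35, 0.99, 0, 0, -0.0086, -3.4, -1.37, 1.0, 0, 0, -0.0086, -3.39, -1.4, 0.99, 0, 0, -0.0086]
```

View pics/w1.png

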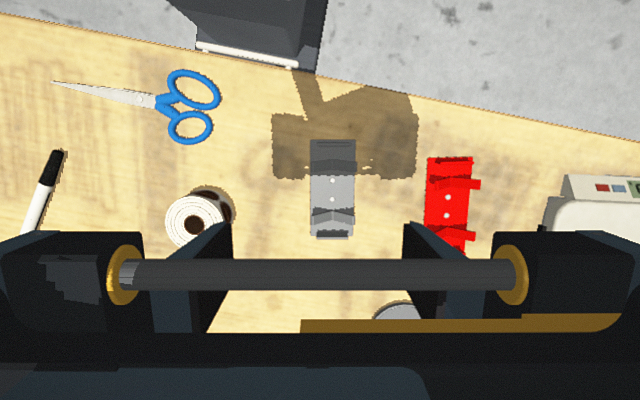

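```bash
python3 - <<'E'
from h import *
a=cv2.imread('pics/w1.png')[130:250,290:390]; cv2.imwrite('pics/w1c.png',cv2.resize(a,None,fx=5,fy=5,interpolation=cv2.INTER_CUBIC))
rows(here(),[705,210,200,195])
E
```

```text
-> [705. 210. 200. 195.] n 10
[-3.44, -0.93, 0.6, 0, 0, -0.0069, -3.43, -0.96, 0.6, 0, 0, -0.0069, -3.43, -0.98, 0.6, 0, 0, -0.0069, -3.42, -1.01, 0.6, 0, 0, -0.0069, -3.41, -1.03, 0.6, 0, 0, -0.0069]
[-3.4, -1.05, 0.6, 0, 0, -0.0069, -3.4, -1.08, 0.6, 0, 0, -0.0069, -3.39, -1.1, 0.59, 0, 0, -0.0069, -3.38, -1.12, 0.6, 0, 0, -0.0069, -3.37, -1.15, 0.59, 0, 0, -0.0069]
```

View pics/w1c.png

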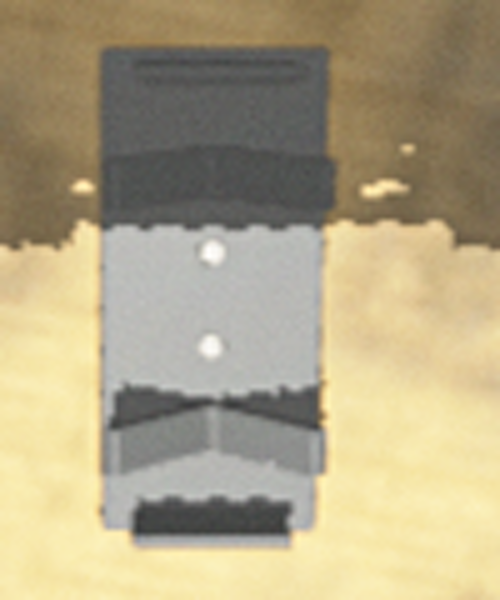

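The crop shows the grey cradle axis nearly vertical, with its base corners at crop (102,47), (327,47), (313,527) and (104,527) and its screws at (212,252) and (210,347).

Request:
{"api": "step_arm", "payload": {"plan": [-3.44,-0.93,0.6,0,0,-0.0069,-3.43,-0.96,0.6,0,0,-0.0069,-3.43,-0.98,0.6,0,0,-0.0069,-3.42,-1.01,0.6,0,0,-0.0069,-3.41,-1.03,0.6,0,0,-0.0069]}}

```text
time_s: 2.6
ee_pos: [528.8, 223.5, 229.1]
ee_rot: [180.0, -0.0, -166.9]
force: [0.1, -0.3, 0.1]
gripper_width: 90.9
gripper_force: 0.0
```

Request:
{"api": "step_arm", "payload": {"plan": [-3.4,-1.05,0.6,0,0,-0.0069,-3.4,-1.08,0.6,0,0,-0.0069,-3.39,-1.1,0.59,0,0,-0.0069,-3.38,-1.12,0.6,0,0,-0.0069,-3.37,-1.15,0.59,0,0,-0.0069]}}

```text
time_s: 3.02
ee_pos: [706.4, 210.9, 198.9]
ee_rot: [180.0, -0.1, -164.9]
force: [0.7, 1.0, 0.3]
gripper_width: 91.0
gripper_force: 0.0
```

Request:
{"api": "step_arm", "payload": {"plan": [0,0,0,0,0,0,0,0,0,0,0,0,0,0,0,0,0,0]}}

```text
time_s: 3.27
ee_pos: [704.5, 210.4, 199.2]
ee_rot: [180.0, -0.1, -165.0]
force: [0.1, -0.0, 0.7]
gripper_width: 91.3
gripper_force: 0.0
```

```bash
python3 - <<'E'
from h import *
p=viewer.grab_frame('wrist');save(p,'w2.png')
for d in viewer.pinpoint('foil_roll_mid',p)[:3]:
    print(round(d['score'],2),np.round(d['location']),px2w(p,d['location'],13).round(1))
h=here();print(h,sensors.state()['time_s'])
# cradle from w1: reconstruct cam pose from tool pose then
Mc,cc=cam(p)[1:];T2=R.from_euler('xyz',sensors.state()['ee_rot'],degrees=True).as_matrix()
off=T2.T@(cc-np.array(h[:3]));Rel=T2.T@Mc
T1=R.from_euler('xyz',[180,0,-168.954],degrees=True).as_matrix()
q=dict(p);q['position']=np.array([349.627,235.888,259.81])+T1@off;q['attitude']=T1@Rel
g=lambda x,y,z:px2w(q,(290+x/5-.4,130+y/5-.4),z)
C=[g(x,y,4) for x,y in[(102,47),(327,47),(313,527),(104,527)]]
print(np.round(C,1),np.mean(C,0),'scr',(g(212,252,4)+g(210,347,4))/2,g(212,252,4)-g(210,347,4))
d=C[0]+C[1]-C[2]-C[3];print('ydir',np.degrees(np.arctan2(d[1],d[0])),np.linalg.norm(d)/2)
E
```

```text
0.83 [325. 135.] [646.3 203.4  13. ]
[np.float64(704.2003308029023), np.float64(210.0982165100534), np.float64(200.81810180660898), np.float64(-164.95837654763568)] 3.3667
[[300.7 218.3   4. ]
 [290.2 271.8   4. ]
 [409.9 294.6   4. ]
 [420.2 241.5   4. ]] [355.26085616 256.56163104   4.        ] scr [356.4560264  256.69804164   4.        ] [-23.76429557  -4.37122735   0.        ]
ydir -169.09234035599678 121.81160254747063
```

View pics/w2.png

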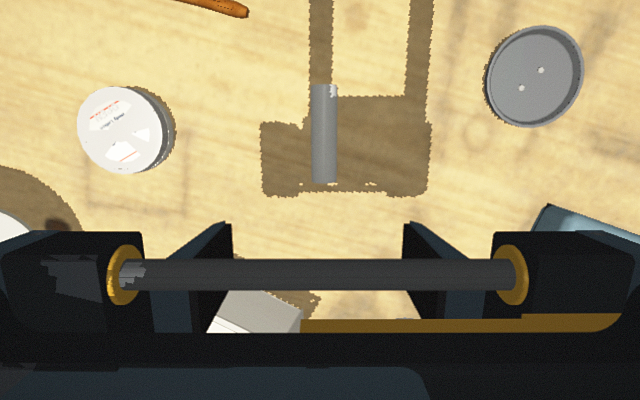

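The close wrist view shows the plain silver roll at (325,135), its axis vertical in the picture, so yaw 195 is right. The pot (126,130) and the dish (534,76) are also visible.

```bash
python3 - <<'E'
from h import *
h=[704.5,210.2,200,195.03]
h=rows(h,[646.3,203.4,70,195.1]);h=rows(h,[646.3,203.4,17,195.1],20)
h=rows(h,[646.3,203.4,110,195.1]);h=rows(h,[356,256.6,110,190.9]);
E
```

```text
-> [646.3 203.4  70.  195.1] n 4
[1.45, 0.21, 3.25, 0, 0, -0.0003, 1.45, 0.21, 3.25, 0, 0, -0.0003, 1.45, 0.22, 3.25, 0, 0, -0.0003, 1.45, 0.22, 3.25, 0, 0, -0.0003]
-> [646.3 203.4  17.  195.1] n 3
[-0.0, -0.0, 1.77, 0, 0, -0.0, -0.0, -0.0, 1.76, 0, 0, -0.0, -0.0, -0.0, 1.77, 0, 0, -0.0]
-> [646.3 203.4 110.  195.1] n 3
[-0.0, -0.0, -3.1, 0, 0, -0.0, -0.0, -0.0, -3.1, 0, 0, -0.0, -0.0, -0.0, -3.1, 0, 0, -0.0]
-> [356.  256.6 110.  190.9] n 8
[3.33, 1.59, 0.0, 0, 0, 0.0092, 3.34, 1.56, 0.0, 0, 0, 0.0092, 3.36, 1.52, 0.0, 0, 0, 0.0092, 3.37, 1.49, 0.0, 0, 0, 0.0092, 3.39, 1.46, 0.0, 0, 0, 0.0092]
[3.4, 1.43, 0.0, 0, 0, 0.0092, 3.41, 1.4, 0.0, 0, 0, 0.0092, 3.43, 1.38, 0.0, 0, 0, 0.0092]
```

Request:
{"api": "step_arm", "payload": {"plan": [1.45,0.21,3.25,0,0,0,1.45,0.21,3.25,0,0,0,1.45,0.22,3.25,0,0,0,1.45,0.22,3.25,0,0,0,0,0,0,0,0,0]}}

```text
time_s: 3.78
ee_pos: [638.3, 200.9, 64.3]
ee_rot: [-180.0, -1.0, -165.0]
force: [-1.6, -0.0, -0.4]
gripper_width: 91.6
gripper_force: 0.0
```

Request:
{"api": "step_arm", "payload": {"plan": [0,0,1.77,0,0,0,0,0,1.76,0,0,0,0,0,1.77,0,0,0,0,0,0,0,0,0,0,0,0,0,0,0]}}

```text
time_s: 4.2
ee_pos: [648.0, 202.8, 18.9]
ee_rot: [180.0, 0.1, -165.0]
force: [0.0, -0.9, 1.2]
gripper_width: 91.5
gripper_force: 0.0
```

Request:
{"api": "step_arm", "payload": {"plan": [0,0,0,0,0,0,0,0,0,0,0,0,0,0,0,0,0,0,0,0,0,0,0,0,0,0,0,0,0,0], "hand": 1.5, "newtons": 20}}

```text
time_s: 4.62
ee_pos: [647.4, 202.2, 17.9]
ee_rot: [180.0, 0.1, -165.1]
force: [-0.1, 0.3, -0.2]
gripper_width: 61.0
gripper_force: 0.0
```

Request:
{"api": "step_arm", "payload": {"plan": [0,0,0,0,0,0,0,0,0,0,0,0,0,0,0,0,0,0,0,0,0,0,0,0,0,0,0,0,0,0]}}

```text
time_s: 5.03
ee_pos: [647.1, 202.1, 17.1]
ee_rot: [180.0, -0.0, -165.1]
force: [-0.2, -0.1, -0.4]
gripper_width: 27.3
gripper_force: 0.0
```

Request:
{"api": "step_arm", "payload": {"plan": [0,0,0,0,0,0,0,0,0,0,0,0,0,0,0,0,0,0,0,0,0,0,0,0]}}

```text
time_s: 5.37
ee_pos: [647.1, 202.1, 17.1]
ee_rot: [-180.0, -0.0, -165.0]
force: [0.7, -0.2, -0.2]
gripper_width: 25.2
gripper_force: 20.0
```

Request:
{"api": "step_arm", "payload": {"plan": [0,0,-2,0,0,0,0,0,-3.5,0,0,0,0,0,-3.8,0,0,0,0,0,0,0,0,0]}}

```text
time_s: 5.7
ee_pos: [651.5, 203.5, 118.3]
ee_rot: [180.0, 0.8, -165.1]
force: [1.3, 0.7, 1.0]
gripper_width: 25.9
gripper_force: 20.0
```

```bash
python3 - <<'E'
from h import *
h=[647.1,202.1,110.1,194.95]
rows(h,[441,273,120,190.9])
E
```

```text
-> [441.  273.  120.  190.9] n 6
[3.01, 2.03, -0.16, 0, 0, 0.0118, 3.04, 1.99, -0.17, 0, 0, 0.0118, 3.06, 1.96, -0.16, 0, 0, 0.0118, 3.08, 1.92, -0.17, 0, 0, 0.0118, 3.11, 1.88, -0.16, 0, 0, 0.0118]
[3.13, 1.85, -0.17, 0, 0, 0.0118]
```

Request:
{"api": "step_arm", "payload": {"plan": [3.01,2.03,-0.16,0,0,0.0118,3.04,1.99,-0.17,0,0,0.0118,3.06,1.96,-0.16,0,0,0.0118,3.08,1.92,-0.17,0,0,0.0118,3.11,1.88,-0.16,0,0,0.0118]}}

```text
time_s: 6.12
ee_pos: [473.6, 261.4, 118.2]
ee_rot: [180.0, -0.0, -168.5]
force: [-0.3, 0.8, -0.7]
gripper_width: 25.6
gripper_force: 20.0
```

Request:
{"api": "step_arm", "payload": {"plan": [3.13,1.85,-0.17,0,0,0.0118,0,0,0,0,0,0,0,0,0,0,0,0,0,0,0,0,0,0,0,0,0,0,0,0]}}

```text
time_s: 6.53
ee_pos: [442.3, 273.1, 120.2]
ee_rot: [180.0, 0.1, -169.1]
force: [0.4, 0.0, -1.7]
gripper_width: 25.8
gripper_force: 20.0
```

```bash
python3 - <<'E'
from h import *
p=viewer.grab_frame('wrist');save(p,'w3.png')
for n,z in dict(foil_cradle_seat=28.4,foil_roll_mid=116).items():
  for d in viewer.pinpoint(n,p)[:3]:
    print(n,round(d['score'],2),np.round(d['location']),px2w(p,d['location'],z).round(1))
print(here(),sensors.state()['time_s'])
E
```

```text
foil_cradle_seat 0.85 [310.  98.] [359.2 252.4  28.4]
foil_cradle_seat 0.85 [512. 131.] [354.1 401.8  28.4]
foil_roll_mid 0.95 [317. 258.] [442.4 273.7 116. ]
[np.float64(442.0182803040235), np.float64(272.7761065975281), np.float64(119.82824674240051), np.float64(-169.1785693142415)] 6.6833
```

View pics/w3.png

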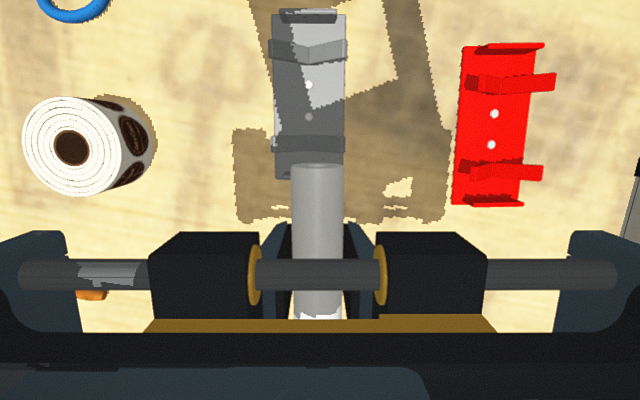

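The roll is held straight, at (317,215). The grey cradle is ahead with its screws at (308,86) and (308,117), and the red one is off to the right. I'll compute the centre.

```bash
python3 - <<'E'
from h import *
p=viewer.grab_frame('wrist')
a,b=px2w(p,(308.5,86),4),px2w(p,(308.5,116.5),4);print(a,b,(a+b)/2)
for x,y,z in [(268.5,50,34),(347.5,50,34),(271,145,34),(346,145,34)]: print(px2w(p,(x,y),z).round(1))
T=R.from_euler('xyz',[180,0,190.9],degrees=True)
for c in [(356,256.6,0),(*((a+b)/2)[:2],0)]:
  print(T.inv().apply(np.array(c)-[442,272.9,0]))
print('foil end', px2w(p,(317,166),116),px2w(p,(317,166),116)-[442,272.9,116])
E
```

```text
[348.52661003 248.65350525   4.        ] [371.01072563 252.80516969   4.        ] [359.76866783 250.72933747   4.        ]
[334.1 219.3  34. ]
[324.1 271.7  34. ]
[396.2 230.8  34. ]
[386.1 283.8  34. ]
[8.75307050e+01 2.56281080e-01 3.13853805e-17]
[ 8.49401443e+01 -6.22110506e+00 -7.61865639e-16]
foil end [395.63290402 264.39075414 116.        ] [-46.36709598  -8.50924586   0.        ]
```

```bash
python3 - <<'E'
from h import *
print(here())
h=rows([442,272.9,120,190.87],[360,251.2,70,190.8]);h=rows(h,[360,251.2,32.5,190.8],14)
E
```

```text
[np.float64(441.81600940497555), np.float64(272.76244753128407), np.float64(119.79278058403344), np.float64(-169.1766930594246)]
-> [360.  251.2  70.  190.8] n 3
[2.82, -0.19, 1.67, 0, 0, 0.0004, 2.82, -0.2, 1.66, 0, 0, 0.0004, 2.82, -0.2, 1.67, 0, 0, 0.0004]
-> [360.  251.2  32.5 190.8] n 3
[0.0, 0.0, 1.25, 0, 0, 0.0, 0.0, 0.0, 1.25, 0, 0, 0.0, 0.0, 0.0, 1.25, 0, 0, 0.0]
```

Request:
{"api": "step_arm", "payload": {"plan": [2.81,-0.18,1.67,0,0,0,2.81,-0.18,1.66,0,0,0,2.81,-0.19,1.67,0,0,0,0,0,0,0,0,0,0,0,0,0,0,0]}}

```text
time_s: 7.15
ee_pos: [357.7, 250.7, 69.1]
ee_rot: [-179.9, -0.2, -169.1]
force: [-0.0, 0.4, -0.4]
gripper_width: 25.5
gripper_force: 20.0
```

Request:
{"api": "step_arm", "payload": {"plan": [0,0,1.2,0,0,0,0,0,0.9,0,0,0,0,0,0.8,0,0,0,0,0,0.4,0,0,0,0,0,0.4,0,0,0]}}

```text
time_s: 7.57
ee_pos: [359.8, 251.6, 32.8]
ee_rot: [-180.0, -0.0, -169.1]
force: [0.4, -7.7, 18.7]
gripper_width: 25.5
gripper_force: 20.0
```

Request:
{"api": "step_arm", "payload": {"plan": [0,0,0,0,0,0,0,0,0,0,0,0,0,0,0,0,0,0]}}

```text
time_s: 7.82
ee_pos: [359.6, 251.7, 33.1]
ee_rot: [-180.0, 0.0, -169.1]
force: [0.3, -2.0, -1.3]
gripper_width: 25.4
gripper_force: 20.0
```

Request:
{"api": "step_arm", "payload": {"plan": [0,0,0,0,0,0,0,0,0,0,0,0,0,0,0,0,0,0,0,0,0,0,0,0,0,0,0,0,0,0], "hand": 5.5}}

```text
time_s: 8.23
ee_pos: [359.3, 252.0, 33.2]
ee_rot: [180.0, 0.0, -169.1]
force: [-0.3, 0.7, 0.2]
gripper_width: 54.1
gripper_force: 0.0
```

Request:
{"api": "step_arm", "payload": {"plan": [0,0,-1.5,0,0,0,0,0,-2.5,0,0,0,0,0,-3.5,0,0,0,0,0,-3.5,0,0,0,0,0,-3.5,0,0,0]}}

```text
time_s: 8.65
ee_pos: [358.8, 251.5, 179.6]
ee_rot: [180.0, -0.0, -169.1]
force: [0.5, 0.6, -0.2]
gripper_width: 55.0
gripper_force: 0.0
```

```bash
python3 - <<'E'
from h import *
rows([360,251.5,178,190.85],[505,-132,180,161.3])
E
```

```text
-> [ 505.  -132.   180.   161.3] n 11
[-0.64, -3.67, -0.02, 0, 0, 0.0469, -0.81, -3.64, -0.02, 0, 0, 0.0469, -0.98, -3.6, -0.02, 0, 0, 0.0469, -1.15, -3.55, -0.02, 0, 0, 0.0469, -1.31, -3.49, -0.02, 0, 0, 0.0469]
[-1.47, -3.42, -0.02, 0, 0, 0.0469, -1.63, -3.35, -0.02, 0, 0, 0.0469, -1.79, -3.27, -0.02, 0, 0, 0.0469, -1.94, -3.18, -0.01, 0, 0, 0.0469, -2.09, -3.09, -0.02, 0, 0, 0.0469]
[-2.23, -2.98, -0.01, 0, 0, 0.0469]
```

Request:
{"api": "step_arm", "payload": {"plan": [-0.64,-3.67,0,0,0,0.0469,-0.81,-3.64,0,0,0,0.0469,-0.98,-3.6,0,0,0,0.0469,-1.15,-3.55,0,0,0,0.0469,-1.31,-3.49,0,0,0,0.0469], "hand": 7}}

```text
time_s: 9.07
ee_pos: [425.5, 75.9, 178.3]
ee_rot: [180.0, 0.0, 177.4]
force: [0.8, 0.5, 0.5]
gripper_width: 70.0
gripper_force: 0.0
```

Request:
{"api": "step_arm", "payload": {"plan": [-1.47,-3.42,0,0,0,0.0469,-1.63,-3.35,0,0,0,0.0469,-1.79,-3.27,0,0,0,0.0469,-1.94,-3.18,0,0,0,0.0469,-2.09,-3.09,0,0,0,0.0469]}}

```text
time_s: 9.48
ee_pos: [491.6, -98.6, 178.1]
ee_rot: [180.0, 0.0, 163.9]
force: [0.9, 0.9, 0.0]
gripper_width: 70.1
gripper_force: 0.0
```

Request:
{"api": "step_arm", "payload": {"plan": [-2.23,-2.98,0,0,0,0.0469,0,0,0,0,0,0,0,0,0,0,0,0,0,0,0,0,0,0,0,0,0,0,0,0]}}

```text
time_s: 9.9
ee_pos: [504.0, -130.5, 177.9]
ee_rot: [180.0, -0.1, 161.4]
force: [0.1, -0.4, -0.8]
gripper_width: 70.2
gripper_force: 0.0
```

```bash
python3 - <<'E'
from h import *
t=viewer.grab_frame('top')
p=viewer.grab_frame('wrist')
print('foil',[(round(d['score'],2),px2w(t,d['location'],28.4).round(1)) for d in viewer.pinpoint('foil_roll_mid',t)[:2]])
for n,z in dict(marker_mid=8).items():
  for d in viewer.pinpoint(n,p)[:3]:
    print(n,round(d['score'],2),np.round(d['location']),px2w(p,d['location'],z).round(1))
print(here(),sensors.state()['time_s'])
b=cv2.resize(t['img'][220:285,170:260],(800,577),interpolation=cv2.INTER_CUBIC)[:,100:700]
cv2.imwrite('pics/m4.png',cv2.resize(np.vstack([cv2.resize(b,(640,300)),p['img'][:290]]),None,fx=1,fy=1)[:,:,::-1])
E
```

```text
foil [(0.56, array([359.2, 250.4,  28.4]))]
marker_mid 0.82 [315. 122.] [ 436.8 -109.     8. ]
[np.float64(504.3856524742375), np.float64(-130.58821075115532), np.float64(178.24980539812145), np.float64(161.4279064292947)] 10.1
```

View pics/m4.png

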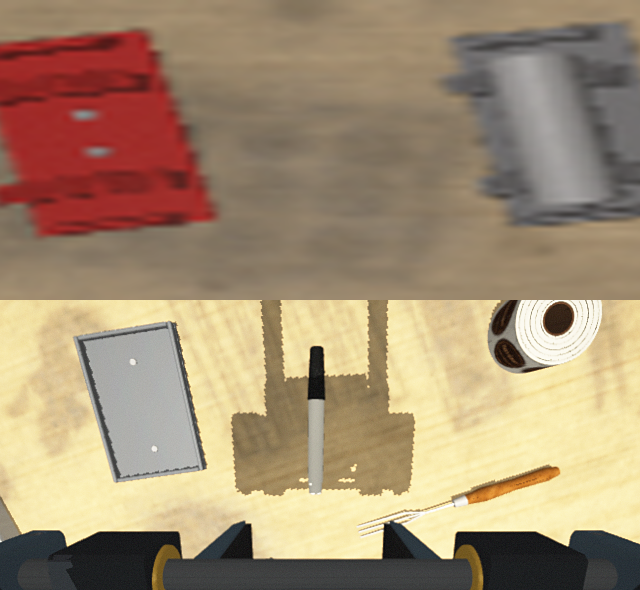

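The foil roll lies in the grey cradle between its stops. In the wrist view the marker runs from (317,46) to (315,193). The tray screws are at (132,62) and (154,149).

```bash
python3 - <<'E'
from h import *
p=viewer.grab_frame('wrist')
a,b=px2w(p,(317,46.5),8),px2w(p,(315.5,193),8);d=a-b
m=(a+b)/2;yaw=np.degrees(np.arctan2(d[1],d[0]));print(a,b,m,np.linalg.norm(d),yaw)
s1,s2=px2w(p,(132.5,62),4),px2w(p,(154,149),4);d=s1-s2;print('tray',(s1+s2)/2,np.degrees(np.arctan2(d[1],d[0])),np.linalg.norm(d))
h=[504.3,-130.6,178.2,161.4];h=rows(h,[m[0],m[1],60,yaw]);rows(h,[m[0],m[1],17,yaw],18)
E
```

```text
[374.99134871 -86.47665427   8.        ] [ 502.69362213 -131.02639424    8.        ] [ 438.84248542 -108.75152425    8.        ] 135.24995367156563 160.76835352997048
tray [ 371.39159176 -260.24967576    4.        ] 169.30328043578393 80.62906003497335
-> [ 438.8 -108.8   60.   160.8] n 4
[1.73, -0.0, 2.95, 0, 0, 0.0028, 1.72, -0.01, 2.96, 0, 0, 0.0028, 1.73, -0.02, 2.96, 0, 0, 0.0028, 1.72, -0.02, 2.95, 0, 0, 0.0028]
-> [ 438.8 -108.8   17.   160.8] n 3
[0.0, 0.0, 1.43, 0, 0, -0.0001, 0.0, 0.0, 1.43, 0, 0, -0.0001, 0.0, 0.0, 1.44, 0, 0, -0.0001]
```

Request:
{"api": "step_arm", "payload": {"plan": [1.73,0,2.95,0,0,0.0028,1.72,-0.01,2.96,0,0,0.0028,1.73,-0.02,2.96,0,0,0.0028,1.72,-0.02,2.95,0,0,0.0028,0,0,0,0,0,0]}}

```text
time_s: 10.57
ee_pos: [431.2, -107.0, 55.4]
ee_rot: [-179.9, -0.9, 160.7]
force: [-1.3, 0.6, -1.1]
gripper_width: 70.3
gripper_force: 0.0
```

Request:
{"api": "step_arm", "payload": {"plan": [0,0,1.7,0,0,0,0,0,1.5,0,0,0,0,0,1.1,0,0,0,0,0,0,0,0,0,0,0,0,0,0,0]}}

```text
time_s: 10.98
ee_pos: [440.7, -110.0, 17.8]
ee_rot: [180.0, 0.1, 160.7]
force: [0.2, -0.4, 0.1]
gripper_width: 70.2
gripper_force: 0.0
```

Request:
{"api": "step_arm", "payload": {"plan": [0,0,0,0,0,0,0,0,0,0,0,0,0,0,0,0,0,0,0,0,0,0,0,0,0,0,0,0,0,0], "hand": 0.8, "newtons": 12}}

```text
time_s: 11.4
ee_pos: [439.4, -109.8, 17.2]
ee_rot: [180.0, 0.0, 160.7]
force: [0.3, -0.0, -0.4]
gripper_width: 39.6
gripper_force: 0.0
```

Request:
{"api": "step_arm", "payload": {"plan": [0,0,0,0,0,0,0,0,0,0,0,0,0,0,0,0,0,0,0,0,0,0,0,0,0,0,0,0,0,0]}}

```text
time_s: 11.82
ee_pos: [439.1, -109.7, 16.8]
ee_rot: [180.0, -0.0, 160.7]
force: [0.2, -0.4, 0.5]
gripper_width: 15.4
gripper_force: 12.0
```

```bash
python3 - <<'E'
from h import *
rows([439.1,-109.7,86.6,160.7],[705,-270,200,185])
E
```

```text
-> [ 705. -270.  200.  185.] n 9
[-3.38, -0.7, -1.26, 0, 0, -0.0471, -3.34, -0.86, -1.26, 0, 0, -0.0471, -3.3, -1.02, -1.26, 0, 0, -0.0471, -3.24, -1.17, -1.26, 0, 0, -0.0471, -3.18, -1.33, -1.26, 0, 0, -0.0471]
[-3.12, -1.47, -1.26, 0, 0, -0.0471, -3.05, -1.62, -1.26, 0, 0, -0.0471, -2.97, -1.76, -1.26, 0, 0, -0.0471, -2.87, -1.9, -1.26, 0, 0, -0.0471]
```

Request:
{"api": "step_arm", "payload": {"plan": [0,0,-1,0,0,0,0,0,-2.5,0,0,0,0,0,-3.5,0,0,0]}}

```text
time_s: 12.07
ee_pos: [437.0, -109.1, 85.5]
ee_rot: [-180.0, -0.4, 160.7]
force: [1.2, -0.6, -0.3]
gripper_width: 15.3
gripper_force: 12.0
```

Request:
{"api": "step_arm", "payload": {"plan": [-3.38,-0.7,-1.26,0,0,-0.0471,-3.34,-0.86,-1.26,0,0,-0.0471,-3.3,-1.02,-1.26,0,0,-0.0471,-3.24,-1.17,-1.26,0,0,-0.0471,-3.18,-1.33,-1.26,0,0,-0.0471]}}

```text
time_s: 12.48
ee_pos: [587.9, -199.5, 150.4]
ee_rot: [180.0, -0.0, 174.3]
force: [0.7, 0.5, -0.0]
gripper_width: 15.5
gripper_force: 12.0
```

Request:
{"api": "step_arm", "payload": {"plan": [-3.12,-1.47,-1.26,0,0,-0.0471,-3.05,-1.62,-1.26,0,0,-0.0471,-2.97,-1.76,-1.26,0,0,-0.0471,-2.87,-1.9,-1.26,0,0,-0.0471,0,0,0,0,0,0]}}

```text
time_s: 12.9
ee_pos: [710.5, -273.8, 201.2]
ee_rot: [-179.7, 0.4, -175.0]
force: [-1.6, 0.9, -0.5]
gripper_width: 15.5
gripper_force: 12.0
```

Request:
{"api": "step_arm", "payload": {"plan": [0,0,0,0,0,0,0,0,0,0,0,0,0,0,0,0,0,0,0,0,0,0,0,0,0,0,0,0,0,0]}}

```text
time_s: 13.32
ee_pos: [704.1, -269.4, 200.4]
ee_rot: [180.0, -0.0, -175.0]
force: [-0.4, 0.4, -0.9]
gripper_width: 15.3
gripper_force: 12.0
```

```bash
python3 - <<'E'
from h import *
p=viewer.grab_frame('wrist');save(p,'w5.png')
for n,z in dict(pen_rest_seat=21.3,marker_mid=191,black_box=0).items():
  for d in viewer.pinpoint(n,p)[:2]:
    print(n,round(d['score'],2),np.round(d['location']),px2w(p,d['location'],z).round(1))
print(here(),sensors.state()['time_s'])
E
```

```text
pen_rest_seat 0.93 [378. 133.] [ 639.6 -213.7   21.3]
pen_rest_seat 0.54 [197.  35.] [ 565.8 -392.3   21.3]
marker_mid 0.93 [316. 252.] [ 703.5 -269.4  191. ]
black_box 0.67 [197.  35.] [ 561.1 -400.1    0. ]
[np.float64(704.7100996039669), np.float64(-269.8379982584682), np.float64(200.47248012910637), np.float64(-175.01589192103603)] 13.5167
```

View pics/w5.png

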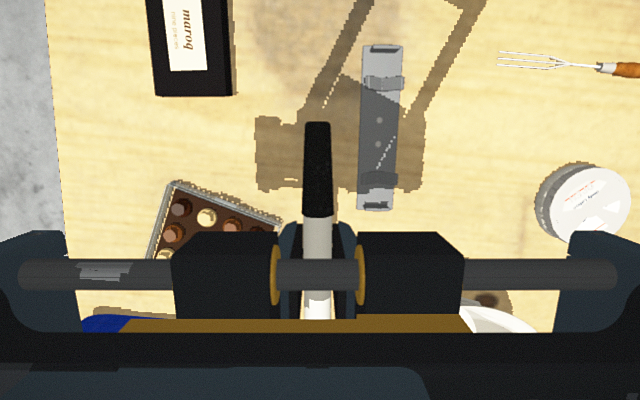

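The pen rest spans (383,44) to (375,210), with its screws at (379,120) and (377,144). The marker is held straight at (317,170).

```bash
python3 - <<'E'
from h import *
p=viewer.grab_frame('wrist')
C=[px2w(p,u,4) for u in [(363,45),(403,45),(393,210),(356,209)]];print(np.round(C,1),np.mean(C,0))
d=C[0]+C[1]-C[2]-C[3];print('yaw',np.degrees(np.arctan2(d[1],d[0])),np.linalg.norm(d)/2)
s=(px2w(p,(379,120),4)+px2w(p,(377.5,144.5),4))/2;print('scr',s)
print('saddles',[px2w(p,u,26).round(1) for u in[(384.5,83.5),(377.5,178.5)]])
m=px2w(p,(317,122),191.5);print('tip',m,m-[704.5,-269.6,191.5])
print(here())
E
```

```text
[[ 557.8 -237.     4. ]
 [ 554.4 -198.     4. ]
 [ 720.3 -184.6    4. ]
 [ 722.7 -225.1    4. ]] [ 638.77108732 -211.14325022    4.        ]
yaw -175.62766217158332 165.85753319832165
scr [ 639.38800692 -211.39051996    4.        ]
saddles [array([ 594.3, -215.2,   26. ]), array([ 684.3, -210.2,   26. ])]
tip [ 637.05461818 -275.20546823  191.5       ] [-67.44538182  -5.60546823   0.        ]
[np.float64(704.7978024880498), np.float64(-269.9109630858532), np.float64(200.45726325806473), np.float64(-175.01699711759213)]
```

```bash
python3 - <<'E'
from h import *
h=rows([704.7,-269.8,200.4,184.98],[639.2,-212,60,184.4],36);h=rows(h,[639.2,-212,30,184.4],6)
E
```

```text
-> [ 639.2 -212.    60.   184.4] n 5
[1.2, 1.27, 2.81, 0, 0, 0.002, 1.21, 1.26, 2.81, 0, 0, 0.002, 1.21, 1.26, 2.81, 0, 0, 0.002, 1.21, 1.26, 2.81, 0, 0, 0.002, 1.22, 1.25, 2.8, 0, 0, 0.002]
-> [ 639.2 -212.    30.   184.4] n 6
[-0.0, 0.0, 0.5, 0, 0, 0.0, -0.0, 0.0, 0.5, 0, 0, 0.0, -0.0, 0.0, 0.5, 0, 0, 0.0, -0.0, 0.0, 0.5, 0, 0, 0.0, -0.0, 0.0, 0.5, 0, 0, 0.0]
[-0.0, 0.0, 0.5, 0, 0, 0.0]
```

Request:
{"api": "step_arm", "payload": {"plan": [1.2,1.27,2.81,0,0,0.002,1.21,1.26,2.81,0,0,0.002,1.21,1.26,2.81,0,0,0.002,1.21,1.26,2.81,0,0,0.002,1.22,1.25,2.8,0,0,0.002]}}

```text
time_s: 13.98
ee_pos: [638.7, -211.7, 59.0]
ee_rot: [-180.0, 0.0, -175.6]
force: [-0.5, 0.3, -0.4]
gripper_width: 15.6
gripper_force: 12.0
```

Request:
{"api": "step_arm", "payload": {"plan": [0,0,0,0,0,0,0,0,0,0,0,0,0,0,0,0,0,0,0,0,0.8,0,0,0,0,0,0.8,0,0,0]}}

```text
time_s: 14.4
ee_pos: [642.1, -213.6, 46.0]
ee_rot: [-179.9, 0.3, -175.6]
force: [-0.0, -0.3, -0.5]
gripper_width: 15.3
gripper_force: 12.0
```

Request:
{"api": "step_arm", "payload": {"plan": [0,0,0.5,0,0,0,0,0,0.4,0,0,0,0,0,0.3,0,0,0,0,0,0.2,0,0,0,0,0,0,0,0,0]}}

```text
time_s: 14.82
ee_pos: [639.5, -211.6, 30.7]
ee_rot: [179.9, -0.0, -175.6]
force: [-1.2, 2.6, 4.7]
gripper_width: 15.1
gripper_force: 12.0
```

Request:
{"api": "step_arm", "payload": {"plan": [0,0,0,0,0,0,0,0,0,0,0,0]}}

```text
time_s: 14.98
ee_pos: [639.5, -211.6, 30.7]
ee_rot: [179.9, 0.0, -175.6]
force: [-1.3, 3.1, 4.4]
gripper_width: 15.4
gripper_force: 12.0
```

```bash
python3 - <<'E'
from h import *
rows([639.5,-211.8,145,184.4],[645,-391,200,185],36)
E
```

```text
-> [ 645. -391.  200.  185.] n 6
[0.14, -2.98, -0.92, 0, 0, -0.0017, 0.14, -2.99, -0.92, 0, 0, -0.0017, 0.15, -2.98, -0.92, 0, 0, -0.0017, 0.15, -2.99, -0.91, 0, 0, -0.0017, 0.16, -2.98, -0.92, 0, 0, -0.0017]
[0.16, -2.99, -0.91, 0, 0, -0.0017]
```

Request:
{"api": "step_arm", "payload": {"plan": [0,0,0,0,0,0,0,0,0,0,0,0,0,0,0,0,0,0,0,0,0,0,0,0,0,0,0,0,0,0], "hand": 5}}

```text
time_s: 15.4
ee_pos: [639.4, -212.4, 29.6]
ee_rot: [180.0, -0.0, -175.6]
force: [-0.6, 0.3, -0.5]
gripper_width: 45.8
gripper_force: 0.0
```

Request:
{"api": "step_arm", "payload": {"plan": [0,0,-1.5,0,0,0,0,0,-2.5,0,0,0,0,0,-3.5,0,0,0,0,0,-4,0,0,0]}}

```text
time_s: 15.73
ee_pos: [638.2, -211.9, 144.0]
ee_rot: [179.9, -0.2, -175.6]
force: [1.4, -0.5, -0.8]
gripper_width: 49.9
gripper_force: 0.0
```

Request:
{"api": "step_arm", "payload": {"plan": [0.14,-2.98,-0.92,0,0,-0.0017,0.14,-2.99,-0.92,0,0,-0.0017,0.15,-2.98,-0.92,0,0,-0.0017,0.15,-2.99,-0.91,0,0,-0.0017,0.16,-2.98,-0.92,0,0,-0.0017], "hand": 9.1}}

```text
time_s: 16.15
ee_pos: [643.9, -362.9, 191.2]
ee_rot: [180.0, 0.0, -175.1]
force: [0.7, 0.3, 0.3]
gripper_width: 80.9
gripper_force: 0.0
```

Request:
{"api": "step_arm", "payload": {"plan": [0.16,-2.99,-0.91,0,0,-0.0017,0,0,0,0,0,0,0,0,0,0,0,0,0,0,0,0,0,0,0,0,0,0,0,0]}}

```text
time_s: 16.57
ee_pos: [644.9, -390.1, 199.1]
ee_rot: [179.9, -0.1, -174.9]
force: [0.7, 0.4, -0.3]
gripper_width: 91.2
gripper_force: 0.0
```

```bash
python3 - <<'E'
from h import *
p=viewer.grab_frame('wrist');save(p,'w6.png')
for n,z in dict(black_box=0,marker_mid=21.3).items():
  for d in viewer.pinpoint(n,p)[:2]:
    print(n,round(d['score'],2),np.round(d['location']),px2w(p,d['location'],z).round(1))
print(here(),sensors.state()['time_s'])
E
```

```text
black_box 0.94 [316. 109.] [ 561.6 -397.5    0. ]
marker_mid 0.91 [491. 201.] [ 637.6 -209.8   21.3]
marker_mid 0.74 [488. 205.] [ 641.8 -212.3   21.3]
[np.float64(645.1613137768297), np.float64(-390.18516401300025), np.float64(199.60795354110252), np.float64(-174.92865568754257)] 16.7167
```

View pics/w6.png

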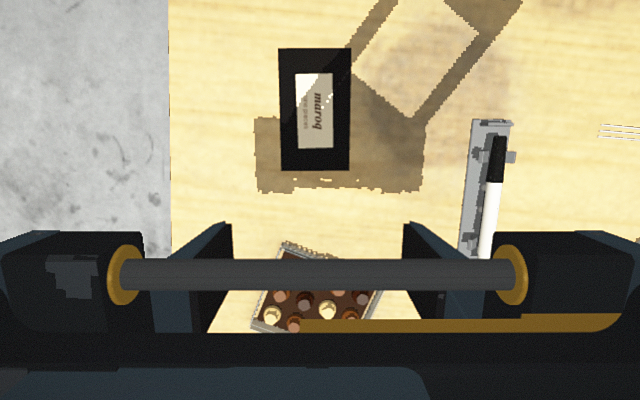

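The marker lies in the pen rest, at (493,200). The carton's corners are at (278,48), (350,48), (350,170) and (281,170), and its yaw is about aligned with the tool.

```bash
python3 - <<'E'
from h import *
p=viewer.grab_frame('wrist')
C=[px2w(p,u,34) for u in [(278,48),(350,48),(350,170.5),(281,170.5)]];m=np.mean(C,0);print(np.round(C,1),m)
d=C[0]+C[1]-C[2]-C[3];yaw=np.degrees(np.arctan2(d[1],d[0]))%360;print('yaw',yaw,np.linalg.norm(d)/2)
h=here();print(h)
h=rows([645,-390.2,199.6,185.07],[m[0],m[1],80,yaw],36);h=rows(h,[m[0],m[1],24,yaw],15)
E
```

```text
[[ 514.3 -436.2   34. ]
 [ 508.7 -372.    34. ]
 [ 617.9 -359.9   34. ]
 [ 623.8 -426.6   34. ]] [ 566.19230285 -398.67547956   34.        ]
yaw 185.6903024645196 109.9067056942383
[np.float64(645.1962165296839), np.float64(-390.3549597350408), np.float64(199.72322023311588), np.float64(-174.9322050752842)]
-> [ 566.2 -398.7   80.   185.7] n 4
[1.98, -0.04, 2.99, 0, 0, -0.0027, 1.98, -0.03, 2.99, 0, 0, -0.0027, 1.98, -0.03, 2.99, 0, 0, -0.0027, 1.99, -0.02, 2.99, 0, 0, -0.0027]
-> [ 566.2 -398.7   24.   185.7] n 4
[-0.0, 0.0, 1.4, 0, 0, -0.0, -0.0, 0.0, 1.4, 0, 0, -0.0, -0.0, 0.0, 1.4, 0, 0, -0.0, -0.0, 0.0, 1.4, 0, 0, -0.0]
```

Request:
{"api": "step_arm", "payload": {"plan": [1.98,-0.04,2.99,0,0,-0.0027,1.98,-0.03,2.99,0,0,-0.0027,1.98,-0.03,2.99,0,0,-0.0027,1.99,-0.02,2.99,0,0,-0.0027,0,0,0,0,0,0]}}

```text
time_s: 17.18
ee_pos: [558.4, -396.4, 73.1]
ee_rot: [179.4, -0.8, -174.4]
force: [-1.6, 0.7, -0.9]
gripper_width: 91.1
gripper_force: 0.0
```

Request:
{"api": "step_arm", "payload": {"plan": [0,0,0,0,0,0,0,0,1.8,0,0,0,0,0,1.6,0,0,0,0,0,1.2,0,0,0,0,0,0.7,0,0,0]}}

```text
time_s: 17.6
ee_pos: [567.6, -399.9, 27.3]
ee_rot: [-179.9, 0.1, -174.3]
force: [-0.1, -0.1, -0.1]
gripper_width: 91.1
gripper_force: 0.0
```

Request:
{"api": "step_arm", "payload": {"plan": [0,0,0,0,0,0,0,0,0,0,0,0,0,0,0,0,0,0,0,0,0,0,0,0,0,0,0,0,0,0], "hand": 5.5, "newtons": 25}}

```text
time_s: 18.02
ee_pos: [566.9, -400.2, 28.4]
ee_rot: [-179.9, 0.1, -174.4]
force: [0.4, -0.1, 1.9]
gripper_width: 66.5
gripper_force: 25.0
```

Request:
{"api": "step_arm", "payload": {"plan": [0,0,0,0,0,0,0,0,0,0,0,0,0,0,0,0,0,0]}}

```text
time_s: 18.27
ee_pos: [566.9, -400.2, 28.4]
ee_rot: [-179.9, 0.1, -174.4]
force: [0.5, 0.8, 5.8]
gripper_width: 66.5
gripper_force: 25.0
```

Request:
{"api": "step_arm", "payload": {"plan": [0,0,-1,0,0,0,0,0,-2.5,0,0,0,0,0,-3.5,0,0,0,0,0,0,0,0,0,0,0,0,0,0,0]}}

```text
time_s: 18.68
ee_pos: [567.0, -400.8, 99.8]
ee_rot: [-179.8, 0.2, -174.4]
force: [-0.4, 0.3, -1.1]
gripper_width: 66.5
gripper_force: 25.0
```

```bash
python3 - <<'E'
from h import *
p=viewer.grab_frame('wrist');s=sensors.state()
Mc,cc=cam(p)[1:];T2=R.from_euler('xyz',s['ee_rot'],degrees=True).as_matrix()
off=T2.T@(cc-s['ee_pos']);Rel=T2.T@Mc
T1=R.from_euler('xyz',[180,0,161.43],degrees=True).as_matrix()
q=dict(p);q['position']=np.array([504.4,-130.6,178.2])+T1@off;q['attitude']=T1@Rel
C=[px2w(q,u,12) for u in [(75,38),(172,22),(204,167),(116,181)]];print(np.round(C,1),np.mean(C,0))
d=C[0]+C[1]-C[2]-C[3];print('yaw',np.degrees(np.arctan2(d[1],d[0]))%360,np.linalg.norm(d)/2)
print(here(),s['gripper_width'])
h=rows([566.9,-400.2,97,185.6],[371.4,-260.4,80,169.4],36);rows(h,[371.4,-260.4,32,169.4],15)
E
```

```text
[[ 299.7 -292.9   12. ]
 [ 316.2 -204.3   12. ]
 [ 444.3 -228.    12. ]
 [ 429.1 -316.4   12. ]] [ 372.31459668 -260.42120802   12.        ]
yaw 169.60169236396098 130.909587986455
[np.float64(565.9091173739874), np.float64(-399.9477956147257), np.float64(97.71639211534728), np.float64(-174.39468536783355)] 66.1232637974476
-> [ 371.4 -260.4   80.   169.4] n 7
[2.58, 2.26, 0.24, 0, 0, 0.0404, 2.67, 2.15, 0.24, 0, 0, 0.0404, 2.76, 2.04, 0.24, 0, 0, 0.0404, 2.84, 1.93, 0.25, 0, 0, 0.0404, 2.92, 1.82, 0.24, 0, 0, 0.0404]
[2.99, 1.7, 0.25, 0, 0, 0.0404, 3.05, 1.57, 0.24, 0, 0, 0.0404]
-> [ 371.4 -260.4   32.   169.4] n 4
[-0.0, 0.0, 1.2, 0, 0, -0.0, -0.0, 0.0, 1.2, 0, 0, -0.0, -0.0, 0.0, 1.2, 0, 0, -0.0, -0.0, 0.0, 1.2, 0, 0, -0.0]
```

Request:
{"api": "step_arm", "payload": {"plan": [2.58,2.26,0.24,0,0,0.0404,2.67,2.15,0.24,0,0,0.0404,2.76,2.04,0.24,0,0,0.0404,2.84,1.93,0.25,0,0,0.0404,2.92,1.82,0.24,0,0,0.0404]}}

```text
time_s: 19.15
ee_pos: [423.7, -298.2, 83.2]
ee_rot: [179.9, -0.2, 173.9]
force: [0.2, -0.9, -0.5]
gripper_width: 66.2
gripper_force: 25.0
```

Request:
{"api": "step_arm", "payload": {"plan": [2.99,1.7,0.25,0,0,0.0404,3.05,1.57,0.24,0,0,0.0404,0,0,0,0,0,0,0,0,0,0,0,0,0,0,0,0,0,0]}}

```text
time_s: 19.57
ee_pos: [370.8, -260.4, 79.8]
ee_rot: [180.0, -0.0, 169.4]
force: [0.9, -0.6, -1.0]
gripper_width: 66.4
gripper_force: 25.0
```

Request:
{"api": "step_arm", "payload": {"plan": [0,0,1.2,0,0,0,0,0,1.2,0,0,0,0,0,1,0,0,0,0,0,0.6,0,0,0,0,0,0.4,0,0,0]}}

```text
time_s: 19.98
ee_pos: [371.3, -260.6, 35.2]
ee_rot: [180.0, -0.0, 169.4]
force: [0.2, 0.8, -0.6]
gripper_width: 66.4
gripper_force: 25.0
```

Request:
{"api": "step_arm", "payload": {"plan": [0,0,0.2,0,0,0,0,0,0,0,0,0,0,0,0,0,0,0,0,0,0,0,0,0]}}

```text
time_s: 20.32
ee_pos: [371.0, -260.4, 34.6]
ee_rot: [-180.0, 0.0, 169.4]
force: [0.1, 0.2, -1.2]
gripper_width: 66.6
gripper_force: 25.0
```

Request:
{"api": "step_arm", "payload": {"plan": [0,0,0.15,0,0,0,0,0,0.1,0,0,0,0,0,0,0,0,0,0,0,0,0,0,0]}}

```text
time_s: 20.65
ee_pos: [371.1, -260.5, 33.4]
ee_rot: [-180.0, 0.1, 169.4]
force: [-2.3, 2.3, 12.7]
gripper_width: 66.7
gripper_force: 25.0
```

Request:
{"api": "step_arm", "payload": {"plan": [0,0,0.1,0,0,0,0,0,0,0,0,0,0,0,0,0,0,0]}}

```text
time_s: 20.9
ee_pos: [371.2, -260.5, 33.3]
ee_rot: [-179.9, 0.1, 169.4]
force: [-4.5, 2.3, 22.3]
gripper_width: 66.5
gripper_force: 25.0
```

Request:
{"api": "step_arm", "payload": {"plan": [0,0,0,0,0,0,0,0,0,0,0,0,0,0,0,0,0,0,0,0,0,0,0,0,0,0,0,0,0,0], "hand": 9.1}}

```text
time_s: 21.32
ee_pos: [370.5, -260.1, 30.5]
ee_rot: [180.0, -0.0, 169.4]
force: [0.0, -0.3, 0.6]
gripper_width: 90.6
gripper_force: 0.0
```

Request:
{"api": "step_arm", "payload": {"plan": [0,0,-1.5,0,0,0,0,0,-2.5,0,0,0,0,0,-3.5,0,0,0,0,0,-4,0,0,0,0,0,-3,0,0,0]}}

```text
time_s: 21.73
ee_pos: [370.9, -260.4, 178.1]
ee_rot: [-180.0, 0.1, 169.4]
force: [0.6, -1.6, -0.8]
gripper_width: 90.9
gripper_force: 0.0
```

```bash
python3 - <<'E'
from h import *
rows([371.2,-260.4,177,169.4],[500,95,190,185],40)
E
```

```text
-> [500.  95. 190. 185.] n 10
[-0.61, 3.73, -0.13, 0, 0, -0.0272, -0.71, 3.71, -0.13, 0, 0, -0.0272, -0.81, 3.69, -0.13, 0, 0, -0.0272, -0.92, 3.67, -0.13, 0, 0, -0.0272, -1.01, 3.64, -0.13, 0, 0, -0.0272]
[-1.11, 3.61, -0.13, 0, 0, -0.0272, -1.21, 3.58, -0.13, 0, 0, -0.0272, -1.31, 3.55, -0.13, 0, 0, -0.0272, -1.41, 3.51, -0.13, 0, 0, -0.0272, -1.5, 3.47, -0.13, 0, 0, -0.0272]
```

Request:
{"api": "step_arm", "payload": {"plan": [-0.61,3.73,-0.13,0,0,-0.0272,-0.71,3.71,-0.13,0,0,-0.0272,-0.81,3.69,-0.13,0,0,-0.0272,-0.92,3.67,-0.13,0,0,-0.0272,-1.01,3.64,-0.13,0,0,-0.0272]}}

```text
time_s: 22.15
ee_pos: [435.0, -80.9, 182.2]
ee_rot: [180.0, 0.0, 177.2]
force: [0.8, -0.5, -0.7]
gripper_width: 91.2
gripper_force: 0.0
```

Request:
{"api": "step_arm", "payload": {"plan": [-1.11,3.61,-0.13,0,0,-0.0272,-1.21,3.58,-0.13,0,0,-0.0272,-1.31,3.55,-0.13,0,0,-0.0272,-1.41,3.51,-0.13,0,0,-0.0272,-1.5,3.47,-0.13,0,0,-0.0272]}}

```text
time_s: 22.57
ee_pos: [499.5, 97.1, 188.5]
ee_rot: [-180.0, -0.0, -174.9]
force: [0.7, -0.0, 0.1]
gripper_width: 90.8
gripper_force: 0.0
```

Request:
{"api": "step_arm", "payload": {"plan": [0,0,0,0,0,0,0,0,0,0,0,0,0,0,0,0,0,0,0,0,0,0,0,0]}}

```text
time_s: 22.9
ee_pos: [498.7, 94.2, 188.4]
ee_rot: [-180.0, -0.1, -175.1]
force: [0.5, 1.2, 0.6]
gripper_width: 90.9
gripper_force: 0.0
```

```bash
python3 - <<'E'
from h import *
p=viewer.grab_frame('wrist');t=viewer.grab_frame('top')
for n,z in dict(sticker_roll=0).items():
  for d in viewer.pinpoint(n,p)[:2]:
    print(n,round(d['score'],2),np.round(d['location']),px2w(p,d['location'],z).round(1))
for n,z in dict(black_box=4,round_dish=0,marker_mid=21,foil_roll_mid=28).items():
  for d in viewer.pinpoint(n,t)[:2]:
    print(n,round(d['score'],2),np.round(d['location']),px2w(t,d['location'],z).round(1))
print(here(),sensors.state()['time_s'])
b=t['img'][200:290,370:510];b=cv2.resize(b,(640,411),interpolation=cv2.INTER_CUBIC)[60:350]
cv2.imwrite('pics/m7.png',np.vstack([b,p['img'][:290]])[:,:,::-1])
E
```

```text
sticker_roll 0.74 [324. 120.] [425.6  95.8   0. ]
black_box 0.56 [413. 242.] [ 375.7 -259.4    4. ]
black_box 0.44 [398. 154.] [ 636.7 -216.6    4. ]
round_dish 0.98 [197. 184.] [542.  385.2   0. ]
marker_mid 0.54 [398. 154.] [ 636.6 -212.5   21. ]
foil_roll_mid 0.41 [238. 247.] [358.8 252.2  28. ]
[np.float64(499.3354814446986), np.float64(94.66314737178516), np.float64(188.88953789822142), np.float64(-175.06798151274432)] 23.25
```

View pics/m7.png

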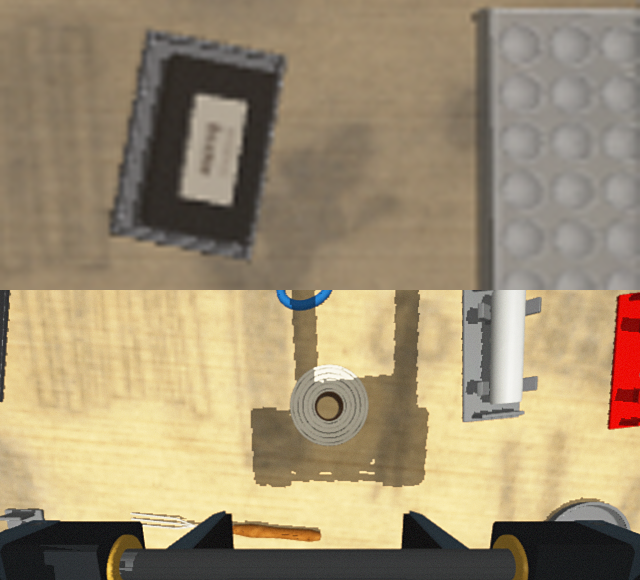

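The carton sits inside the tray walls. The sticker roll's top circle is centred at wrist (329,115), and the pot and dish are clear of it.

```bash
python3 - <<'E'
from h import *
p=viewer.grab_frame('wrist')
m=px2w(p,(329.5,115.5),46);print(m,px2w(p,(290,115.5),46)-px2w(p,(369,115.5),46),here())
h=rows([499.2,94.5,188.9,184.95],[m[0],m[1],100,185],36);h=rows(h,[m[0],m[1],30,185],20)
E
```

```text
[423.48165417  99.47933844  46.        ] [  5.89040221 -68.39662998   0.        ] [np.float64(499.3446520065707), np.float64(94.78498551849411), np.float64(188.8363231416647), np.float64(-175.0523800648926)]
-> [423.5  99.5 100.  185. ] n 4
[1.88, 0.29, 2.22, 0, 0, -0.0002, 1.87, 0.29, 2.22, 0, 0, -0.0002, 1.88, 0.29, 2.22, 0, 0, -0.0002, 1.87, 0.28, 2.23, 0, 0, -0.0002]
-> [423.5  99.5  30.  185. ] n 4
[0.0, 0.0, 1.75, 0, 0, -0.0, 0.0, 0.0, 1.75, 0, 0, -0.0, 0.0, 0.0, 1.75, 0, 0, -0.0, 0.0, 0.0, 1.75, 0, 0, -0.0]
```

Request:
{"api": "step_arm", "payload": {"plan": [1.88,0.28,2.22,0,0,0,1.87,0.28,2.22,0,0,0,1.88,0.28,2.22,0,0,0,1.87,0.28,2.23,0,0,0,0,0,0,0,0,0]}}

```text
time_s: 23.72
ee_pos: [416.4, 98.8, 96.2]
ee_rot: [-179.9, -0.7, -175.0]
force: [-0.3, -1.0, -0.3]
gripper_width: 91.3
gripper_force: 0.0
```

Request:
{"api": "step_arm", "payload": {"plan": [0,0,0,0,0,0,0,0,2,0,0,0,0,0,2,0,0,0,0,0,2,0,0,0,0,0,1,0,0,0]}}

```text
time_s: 24.13
ee_pos: [426.1, 100.1, 29.6]
ee_rot: [180.0, 0.1, -175.0]
force: [-0.8, -0.2, -1.0]
gripper_width: 91.2
gripper_force: 0.0
```

Request:
{"api": "step_arm", "payload": {"plan": [0,0,0,0,0,0,0,0,0,0,0,0,0,0,0,0,0,0,0,0,0,0,0,0,0,0,0,0,0,0], "hand": 5.8, "newtons": 30}}

```text
time_s: 24.55
ee_pos: [425.4, 100.0, 31.1]
ee_rot: [180.0, 0.2, -175.0]
force: [1.0, -1.2, 3.6]
gripper_width: 67.4
gripper_force: 30.0
```

Request:
{"api": "step_arm", "payload": {"plan": [0,0,0,0,0,0,0,0,0,0,0,0,0,0,0,0,0,0]}}

```text
time_s: 24.8
ee_pos: [425.4, 100.0, 31.1]
ee_rot: [180.0, 0.2, -175.0]
force: [0.6, -1.4, 5.7]
gripper_width: 67.1
gripper_force: 30.0
```

Request:
{"api": "step_arm", "payload": {"plan": [0,0,-1,0,0,0,0,0,-2,0,0,0,0,0,-3,0,0,0,0,0,-3,0,0,0,0,0,0,0,0,0]}}

```text
time_s: 25.22
ee_pos: [426.8, 100.6, 124.6]
ee_rot: [179.9, 0.6, -175.0]
force: [0.4, -0.1, -1.3]
gripper_width: 67.2
gripper_force: 30.0
```

```bash
python3 - <<'E'
from h import *
p=viewer.grab_frame('wrist');s=sensors.state()
Mc,cc=cam(p)[1:];T2=R.from_euler('xyz',s['ee_rot'],degrees=True).as_matrix()
off=T2.T@(cc-s['ee_pos']);Rel=T2.T@Mc
T1=R.from_euler('xyz',[180,0,195.04],degrees=True).as_matrix()
q=dict(p);q['position']=np.array([704.3,210.2,200.5])+T1@off;q['attitude']=T1@Rel
print((px2w(q,(522,88),4)+px2w(q,(541,70),4))/2)
print(s['ee_pos'],s['gripper_width'])
rows([425.4,100,120,185],[600,285,150,185],40)
E
```

```text
[541.23441435 391.138133     4.        ]
[425.41048285 100.32720254 122.32390772] 67.42744495192915
-> [600. 285. 150. 185.] n 7
[-2.72, 2.42, -0.43, 0, 0, -0.0, -2.71, 2.41, -0.43, 0, 0, -0.0, -2.72, 2.42, -0.43, 0, 0, -0.0, -2.71, 2.41, -0.43, 0, 0, -0.0, -2.72, 2.42, -0.43, 0, 0, -0.0]
[-2.71, 2.41, -0.42, 0, 0, -0.0, -2.72, 2.42, -0.43, 0, 0, -0.0]
```

Request:
{"api": "step_arm", "payload": {"plan": [-2.72,2.42,-0.43,0,0,0,-2.71,2.41,-0.43,0,0,0,-2.72,2.42,-0.43,0,0,0,-2.71,2.41,-0.43,0,0,0,-2.72,2.42,-0.43,0,0,0]}}

```text
time_s: 25.68
ee_pos: [548.1, 233.0, 139.5]
ee_rot: [-179.9, -0.2, -175.0]
force: [0.7, -0.6, -2.4]
gripper_width: 66.7
gripper_force: 30.0
```

Request:
{"api": "step_arm", "payload": {"plan": [-2.71,2.41,-0.42,0,0,0,-2.72,2.42,-0.43,0,0,0,0,0,0,0,0,0,0,0,0,0,0,0,0,0,0,0,0,0]}}

```text
time_s: 26.1
ee_pos: [596.8, 284.2, 147.5]
ee_rot: [-179.9, -0.3, -175.0]
force: [0.3, 0.4, -1.6]
gripper_width: 67.2
gripper_force: 30.0
```

```bash
python3 - <<'E'
from h import *
p=viewer.grab_frame('wrist');save(p,'w8.png')
for n,z in dict(round_dish=0,sticker_roll=120).items():
  for d in viewer.pinpoint(n,p)[:2]:
    print(n,round(d['score'],2),np.round(d['location']),px2w(p,d['location'],z).round(1))
print(here(),sensors.state()['time_s'])
E
```

```text
sticker_roll 0.81 [318. 238.] [594.2 284.6 120. ]
[np.float64(597.1864280931492), np.float64(283.7401812223206), np.float64(149.19745991557994), np.float64(-175.04833514187027)] 26.25
```

View pics/w8.png

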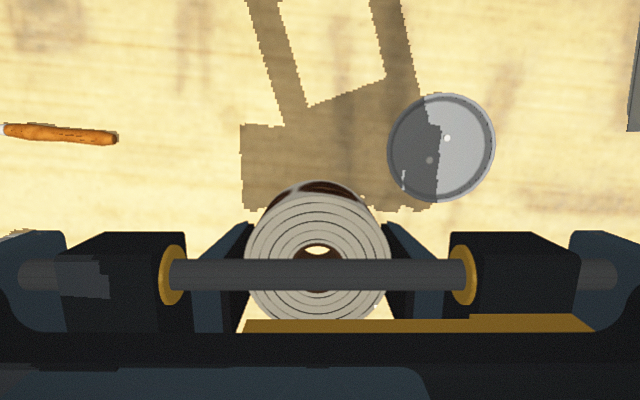

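The roll is held upright at (318,250). The dish rim is centred at (441,148) and its screws at (447,138) and (429,160).

```bash
python3 - <<'E'
from h import *
p=viewer.grab_frame('wrist')
a=px2w(p,(441,148),12);b=(px2w(p,(447,138),4)+px2w(p,(429,160),4))/2;print(a,b)
m=(a+b)/2;h=here();print(h)
l,r=px2w(p,(246,252),166),px2w(p,(390,252),166);print('roll',(l+r)/2,l-r)
T=R.from_euler('xyz',[180,0,185],degrees=True)
tgt=m[:2]-T.apply([2,0,0])[:2]
h=rows([*h[:3],184.95],[*tgt,80,184.95],36);rows(h,[*tgt,34,184.95],12)
E
```

```text
[540.02248573 387.72392924  12.        ] [541.42256915 388.09722367   4.        ]
[np.float64(597.4450475113097), np.float64(283.83519273641036), np.float64(149.59850427156093), np.float64(-175.0520671413809)]
roll [586.22169827 283.73085227 166.        ] [  5.58285883 -64.45756432   0.        ]
-> [542.7 388.1  80.  185. ] n 4
[1.14, 2.71, 1.74, 0, 0, -0.0, 1.14, 2.72, 1.74, 0, 0, -0.0, 1.14, 2.71, 1.74, 0, 0, -0.0, 1.13, 2.72, 1.74, 0, 0, -0.0]
-> [542.7 388.1  34.  185. ] n 4
[0.0, -0.0, 1.15, 0, 0, -0.0, 0.0, -0.0, 1.15, 0, 0, -0.0, 0.0, -0.0, 1.15, 0, 0, -0.0, 0.0, -0.0, 1.15, 0, 0, -0.0]
```

```bash
python3 - <<'E'
from h import *
p=viewer.grab_frame('wrist');h=here();T=R.from_euler('xyz',[180,0,184.95],degrees=True)
im=p['img'].copy()
for off,col in ((2,(0,255,0)),(8,(255,0,0))):
  for z in (46,0):
    P=[w2px(p,np.array(h[:3])+T.apply([off+34*np.cos(a),34*np.sin(a),31-z])) for a in np.linspace(0,2*np.pi,60)]
    cv2.polylines(im,[np.int32(np.round(P))],True,col)
cv2.imwrite('pics/w8o.png',cv2.resize(im[160:340,210:430],None,fx=3,fy=3)[:,:,::-1])
E
```

```text
(no output)
```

View pics/w8o.png

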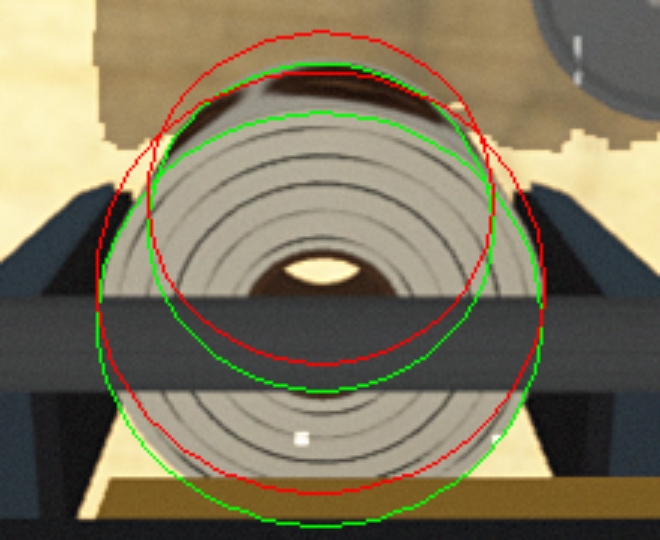

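The overlay confirms the roll's underside is about 2 mm ahead of the TCP, with only a slight tilt. I'll place it now.

Request:
{"api": "step_arm", "payload": {"plan": [1.14,2.71,1.74,0,0,0,1.14,2.72,1.74,0,0,0,1.14,2.71,1.74,0,0,0,1.13,2.72,1.74,0,0,0,0,0,0,0,0,0]}}

```text
time_s: 26.77
ee_pos: [538.8, 391.8, 76.7]
ee_rot: [-180.0, -0.4, -174.8]
force: [-0.8, -0.3, -3.2]
gripper_width: 67.2
gripper_force: 30.0
```

Request:
{"api": "step_arm", "payload": {"plan": [0,0,0,0,0,0,0,0,0,0,0,0,0,0,1.5,0,0,0,0,0,1.2,0,0,0,0,0,0.6,0,0,0]}}

```text
time_s: 27.18
ee_pos: [543.7, 387.5, 46.4]
ee_rot: [-180.0, -0.1, -175.1]
force: [-1.0, 0.8, -2.2]
gripper_width: 67.1
gripper_force: 30.0
```

Request:
{"api": "step_arm", "payload": {"plan": [0,0,0.4,0,0,0,0,0,0.3,0,0,0,0,0,0.2,0,0,0,0,0,0.1,0,0,0,0,0,0,0,0,0]}}

```text
time_s: 27.6
ee_pos: [543.7, 389.1, 37.4]
ee_rot: [180.0, 0.0, -175.0]
force: [0.2, 0.7, -2.5]
gripper_width: 67.3
gripper_force: 30.0
```

Request:
{"api": "step_arm", "payload": {"plan": [0,0,0,0,0,0,0,0,0,0,0,0]}}

```text
time_s: 27.77
ee_pos: [543.8, 389.3, 37.7]
ee_rot: [180.0, 0.0, -175.0]
force: [0.0, 0.2, -1.4]
gripper_width: 66.8
gripper_force: 30.0
```

Request:
{"api": "step_arm", "payload": {"plan": [0,0,0.15,0,0,0,0,0,0.1,0,0,0,0,0,0,0,0,0,0,0,0,0,0,0]}}

```text
time_s: 28.1
ee_pos: [544.0, 389.4, 36.2]
ee_rot: [180.0, 0.1, -175.0]
force: [-1.6, -0.3, 5.0]
gripper_width: 67.3
gripper_force: 30.0
```

Request:
{"api": "step_arm", "payload": {"plan": [0,0,0.1,0,0,0,0,0,0,0,0,0,0,0,0,0,0,0]}}

```text
time_s: 28.35
ee_pos: [544.0, 389.4, 36.1]
ee_rot: [179.9, 0.1, -175.0]
force: [-2.3, -1.7, 10.9]
gripper_width: 67.0
gripper_force: 30.0
```

Request:
{"api": "step_arm", "payload": {"plan": [0,0,0,0,0,0,0,0,0,0,0,0,0,0,0,0,0,0,0,0,0,0,0,0,0,0,0,0,0,0], "hand": 9.1}}

```text
time_s: 28.77
ee_pos: [543.5, 389.0, 33.4]
ee_rot: [-180.0, -0.0, -175.0]
force: [-0.7, 0.2, -0.6]
gripper_width: 90.8
gripper_force: 0.0
```

Request:
{"api": "step_arm", "payload": {"plan": [0,0,-1,0,0,0,0,0,-2,0,0,0,0,0,-3.5,0,0,0,0,0,-4,0,0,0,0,0,-4,0,0,0]}}

```text
time_s: 29.18
ee_pos: [543.2, 388.8, 180.4]
ee_rot: [-180.0, -0.1, -175.0]
force: [0.8, 0.8, 0.5]
gripper_width: 91.3
gripper_force: 0.0
```

Request:
{"api": "step_arm", "payload": {"plan": [-3,-3,-1,0,0,0,-3,-3,0,0,0,0,0,0,0,0,0,0,0,0,0,0,0,0,0,0,0,0,0,0]}}

```text
time_s: 29.6
ee_pos: [606.2, 336.0, 188.2]
ee_rot: [180.0, -0.1, -175.1]
force: [-0.0, -0.0, 0.1]
gripper_width: 90.8
gripper_force: 0.0
```

```bash
python3 - <<'E'
from h import *
p=viewer.grab_frame('wrist');t=viewer.grab_frame('top')
for n,z in dict(sticker_roll=4,foil_roll_mid=28,flat_pot=0).items():
  for d in viewer.pinpoint(n,t)[:2]: print(n,round(d['score'],2),px2w(t,d['location'],z).round(1))
print(here(),sensors.state()['time_s'])
b=cv2.resize(t['img'][100:300,150:500],(480,274),interpolation=cv2.INTER_AREA);b=cv2.copyMakeBorder(b,0,0,0,160,0)
b=cv2.resize(t['img'][120:270,165:445],(640,343),interpolation=cv2.INTER_CUBIC)
cv2.imwrite('pics/m9.png',np.vstack([b,p['img'][:250]])[:,:,::-1])
E
```

```text
sticker_roll 0.62 [541.6 391.3   4. ]
foil_roll_mid 0.71 [356.5 253.9  28. ]
flat_pot 0.91 [703.7  13.5   0. ]
[np.float64(605.7142330610454), np.float64(337.0102363685021), np.float64(188.20010708953325), np.float64(-174.93071591635686)] 29.85
```

View pics/m9.png

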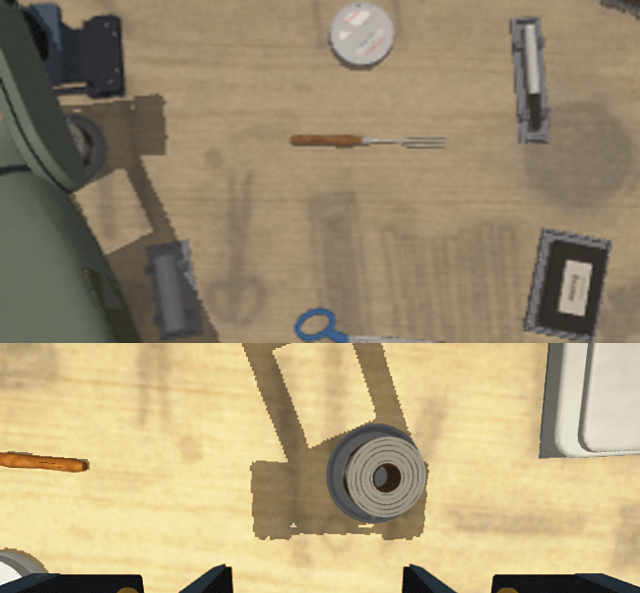

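```bash
python3 - <<'E'
from h import *
p=viewer.grab_frame('wrist')
im=p['img'].copy();print(px2w(p,(385.5,134.5),50),px2w(p,(377,131),12))
for c,r,z in (((540.7,388,),34,50),((540.7,388),48,12),((540.7,388),34,4)):
    P=[w2px(p,[c[0]+r*np.cos(a),c[1]+r*np.sin(a),z]) for a in np.linspace(0,2*np.pi,60)]
    cv2.polylines(im,[np.int32(np.round(P))],True,(0,255,0))
cv2.imwrite('pics/w10.png',cv2.resize(im[60:200,300:460],None,fx=4,fy=4)[:,:,::-1])
E
```

```text
[541.44171721 391.38205191  50.        ] [539.00139316 390.31187373  12.        ]
```

View pics/w10.png

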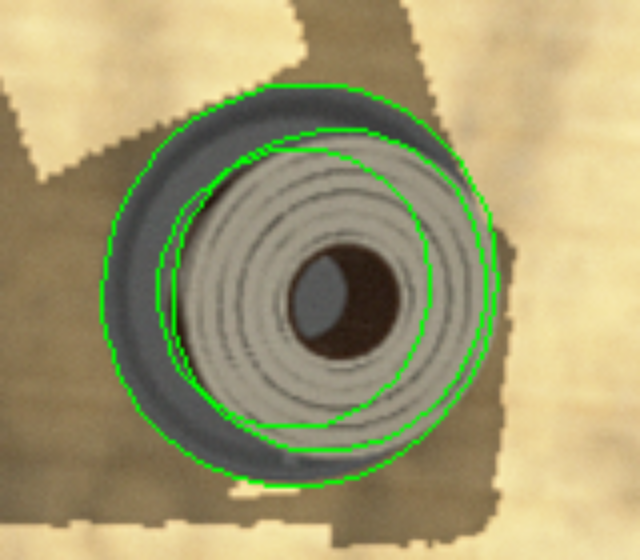

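The roll stands flat inside the dish, about 2 mm off centre. All four are seated, so I'm handing the job in.

```bash
python3 -c "
from h import *
print(env.job_done())"
```

```text
the job is handed in; nothing more can be done
None
```

The foil roll, marker, carton and sticker roll were each placed in their grey holders, in the order asked. I did not touch the flat pot or the red cradle, and handed the job in at about 30 s on the robot's clock; it returned no verdict.

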